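Set the replenishment call switches to match the empty bins

TASK

Set the five toggle levers on the call box to match the row of bins behind it, first lever for the first bin and so on, from the left as the robot faces them: lever thrown fully towards the bins where the bin is empty, fully towards the robot where anything at all is left in it. Once all five are right, and not before, press the round send button at the right-hand end of the box fully home and let it spring back. Leave everything else on the bench where it lies.

Things in the scene. Friction and masses are not known exactly. Their poses are not given: they have to be found in the camera images.
- call_box: Grey steel box fixed to the bench, 130 mm deep (x), 404 wide (y), flat top 75 mm above the bench. Origin: centre of its underside. Its x points away from the robot to the bins (turned up to 10 degrees), y to the left, z up. On top, at its x = 0: five levers at y = 150, 94, 38, -18, -74 mm, and a button at y = -155 mm. All else on top is under 9 mm high
- call1 (a joint): Toggle lever 1 of 5 from the left as seen from the robot. Reads 0 leaning fully towards the robot (off), 0.9 rad leaning fully towards the bins (on), 0.45 upright. Black bat handle 20 mm wide, 11 thick
- call2 (a joint): Toggle lever 2 of 5 from the left as seen from the robot. Reads 0 leaning fully towards the robot (off), 0.9 rad leaning fully towards the bins (on), 0.45 upright. As lever 1
- call3 (a joint): Toggle lever 3 of 5 from the left as seen from the robot. Reads 0 leaning fully towards the robot (off), 0.9 rad leaning fully towards the bins (on), 0.45 upright. As lever 1
- call4 (a joint): Toggle lever 4 of 5 from the left as seen from the robot. Reads 0 leaning fully towards the robot (off), 0.9 rad leaning fully towards the bins (on), 0.45 upright. As lever 1
- call5 (a joint): Toggle lever 5 of 5 from the left as seen from the robot. Reads 0 leaning fully towards the robot (off), 0.9 rad leaning fully towards the bins (on), 0.45 upright. As lever 1
- call1_root (a point): Fixed point on the top of the box (75 mm above the bench) below lever 1's pivot, which is 5 mm higher. Levers stand 56 mm apart from here to call5_root. Each reaches 65 mm from its pivot and hinges about the box's y; a thrown one leans 0.45 rad, its tip 28 mm aside and 64 mm above the box top. Sprung over-centre: push it along the box's x past upright (3 N at the tip, 6 N half-way up) and it snaps to its stop
- call5_root (a point): Fixed point on the top of the box (75 mm above the bench) below lever 5's pivot, which is 5 mm higher. As call1_root
- send (a joint): Travel of the send button: 0 released, 0.006 m fully pressed; it springs back when let go and takes about 5 N to press fully
- send_top (a point): Centre of the top of the send button, a round black button 40 mm across on a dark steel base, at the right-hand (-y) end of the call box, 81 mm from lever 5. It is pressed straight down by 6 mm
- place1 (a point): Bin place 1 of 5 from the left as seen from the robot, lever 1's: where the bin there has the middle of its front lower edge. The places are 108 mm apart on a fixed blue strip behind the call box. Each holds an open green picking bin 155 mm deep, 102 wide, 75 high, low front towards the robot. Three hold stock (small cartons; a heap of black caps; a single carton), two are empty; which stands where differs from start to start
- place2 (a point): Bin place 2 of 5 from the left as seen from the robot, lever 2's: where the bin there has the middle of its front lower edge.
- place3 (a point): Bin place 3 of 5 from the left as seen from the robot, lever 3's: where the bin there has the middle of its front lower edge.
- place4 (a point): Bin place 4 of 5 from the left as seen from the robot, lever 4's: where the bin there has the middle of its front lower edge.
- place5 (a point): Bin place 5 of 5 from the left as seen from the robot, lever 5's: where the bin there has the middle of its front lower edge.
- bin_d_front (a point): One of the two empty bins, at any of the five places (the bins at the other three places hold stock). Open, green, 155 x 102 x 75 mm, fixed on the strip. This point: middle of its front lower edge, the edge towards the robot
- bin_e_front (a point): One of the two empty bins, at any of the five places (the bins at the other three places hold stock). Open, green, 155 x 102 x 75 mm, fixed on the strip. This point: middle of its front lower edge, the edge towards the robot
- tape_roll: Bystander, loose: roll of packing tape lying flat, 104 mm across, 48 mm high. Origin: centre of its underside
- marker: Bystander, loose: marker pen lying down, 137 mm long, 17 mm thick, on the bench between the call box and the bins. Origin: centre of its underside
- scanner: Bystander, loose: handheld barcode scanner lying on the bench, about 190 mm long, 55 mm high. Origin: centre of its underside
- carton: Bystander, loose: small closed carton 120 x 90 x 70 mm. Origin: centre of its underside
- mug: Bystander, loose: white mug, 82 mm across, 92 mm high. Origin: centre of its underside
- clips_box: Bystander, loose: small clear open box of steel clips, 100 x 70 x 30 mm. Origin: centre of its underside
- steel_rule: Bystander, loose: flat steel rule 200 x 28 x 4 mm, lying between the robot and the call box. Origin: centre of its underside

How it is judged:
On the way, in this order (a step that is already met when the one before it is completed fails the run):
1. all five levers stand right for their bins: fully on for an empty bin, fully off for a stocked one ((horizontal distance between bin_d_front and place1 above 0.03 m or value of joint call1 above 0.75 rad) and (horizontal distance between bin_e_front and place1 above 0.03 m or value of joint call1 above 0.75 rad) and (horizontal distance between any of bin_d_front, bin_e_front and place1 below 0.03 m or value of joint call1 below 0.15 rad) and (horizontal distance between bin_d_front and place2 above 0.03 m or value of joint call2 above 0.75 rad) and (horizontal distance between bin_e_front and place2 above 0.03 m or value of joint call2 above 0.75 rad) and (horizontal distance between any of bin_d_front, bin_e_front and place2 below 0.03 m or value of joint call2 below 0.15 rad) and (horizontal distance between bin_d_front and place3 above 0.03 m or value of joint call3 above 0.75 rad) and (horizontal distance between bin_e_front and place3 above 0.03 m or value of joint call3 above 0.75 rad) and (horizontal distance between any of bin_d_front, bin_e_front and place3 below 0.03 m or value of joint call3 below 0.15 rad) and (horizontal distance between bin_d_front and place4 above 0.03 m or value of joint call4 above 0.75 rad) and (horizontal distance between bin_e_front and place4 above 0.03 m or value of joint call4 above 0.75 rad) and (horizontal distance between any of bin_d_front, bin_e_front and place4 below 0.03 m or value of joint call4 below 0.15 rad) and (horizontal distance between bin_d_front and place5 above 0.03 m or value of joint call5 above 0.75 rad) and (horizontal distance between bin_e_front and place5 above 0.03 m or value of joint call5 above 0.75 rad) and (horizontal distance between any of bin_d_front, bin_e_front and place5 below 0.03 m or value of joint call5 below 0.15 rad)), for 0.2 s.
2. the send button is pressed fully home with the levers right (all of step 1 and value of joint send above 0.0045 m), for 0.05 s.
At the end, for the whole second after the job is handed in: Every lever whose bin place holds an empty bin reads above 0.75 rad (on), every other lever reads below 0.15 rad (off), the send button has been pressed in by more than 4.5 of its 6 mm after that and is out again (under 2 mm), and no bystander has moved more than 30 mm (all of step 1 and value of joint send below 0.002 m); the robot touches nothing.
It fails at once if the send button is pressed in by more than 3 mm while a lever is wrong (a wrong call goes out) (value of joint send above 0.003 m and not ((horizontal distance between bin_d_front and place1 above 0.03 m or value of joint call1 above 0.75 rad) and (horizontal distance between bin_e_front and place1 above 0.03 m or value of joint call1 above 0.75 rad) and (horizontal distance between any of bin_d_front, bin_e_front and place1 below 0.03 m or value of joint call1 below 0.15 rad) and (horizontal distance between bin_d_front and place2 above 0.03 m or value of joint call2 above 0.75 rad) and (horizontal distance between bin_e_front and place2 above 0.03 m or value of joint call2 above 0.75 rad) and (horizontal distance between any of bin_d_front, bin_e_front and place2 below 0.03 m or value of joint call2 below 0.15 rad) and (horizontal distance between bin_d_front and place3 above 0.03 m or value of joint call3 above 0.75 rad) and (horizontal distance between bin_e_front and place3 above 0.03 m or value of joint call3 above 0.75 rad) and (horizontal distance between any of bin_d_front, bin_e_front and place3 below 0.03 m or value of joint call3 below 0.15 rad) and (horizontal distance between bin_d_front and place4 above 0.03 m or value of joint call4 above 0.75 rad) and (horizontal distance between bin_e_front and place4 above 0.03 m or value of joint call4 above 0.75 rad) and (horizontal distance between any of bin_d_front, bin_e_front and place4 below 0.03 m or value of joint call4 below 0.15 rad) and (horizontal distance between bin_d_front and place5 above 0.03 m or value of joint call5 above 0.75 rad) and (horizontal distance between bin_e_front and place5 above 0.03 m or value of joint call5 above 0.75 rad) and (horizontal distance between any of bin_d_front, bin_e_front and place5 below 0.03 m or value of joint call5 below 0.15 rad))).
It fails at once if a bystander is moved more than 30 mm (distance of any of tape_roll, marker, scanner, carton, mug, clips_box, steel_rule from where it was at the start of the episode above 0.03 m).
It also fails if it takes over 58 s, if anything falls off the work surface, if the arm or the gripper's body presses on something with over 40 N, if the wrist force passes 120 N, or if a joint passes its speed limit or range.

ROBOT

A 6-joint arm with a two-finger parallel gripper is mounted at the origin on the work surface. World frame = base frame: x ahead of the robot, y to its left, z up, the work surface at z = 0. Lengths are in m, angles in rad, forces in N, time in s.
With the tool pointing down it reaches from about 0.275 to 0.875 m from the base axis. Payload 12.5 kg.
Tool frame: the origin (TCP) lies on the centre line of the jaws, within the pads' length; the fingertips stand r.finger_overhang ahead of it and the grasp point (between the pads) lies 3 mm ahead of it (r.finger_overhang is the distance from the TCP to the fingertips, in m); z points along the fingers, y is the direction in which the jaws open and shut (so a half turn about z gives the same grasp; the last joint's range is limited). The gripper opens to 85 mm and grips with 20 to 120 N. Pads are 22 mm wide; open, the fingers measure 114 mm over their backs; the gripper's body (76 mm by 85 mm) begins 54 mm behind the grasp point. The pads swing forward as they close: fully open they stand 13 mm farther back than shut.
Start: joints at [-1.323, 0.351, 1.652, -0, 1.139, -0.085], TCP at [0.18, -0.52, 0.253] pointing down, gripper open.
Joint ranges: [-2.75, 2.75], [-0.79, 2.1], [0.01, 2.65], [-1.57, 4.71], [0.07, 3.14], [-2.87, 2.87]. Speed limits (rad/s): [2.22, 2.22, 2.79, 3.14, 3.14, 3.14].

INTERFACE

Orientations are given as a unit quaternion [x, y, z, w].
In Python, from cell import r, optics gives the robot as it stands. The module is installed in compiled form; this text tells all that it offers. Calls block until the motion is done:
- r.move_to(position, orientation): joint-space move of the TCP to a pose.
- r.move_linear(position, rot=None, vel=0.15): straight line of the TCP; rot=None keeps the orientation; vel is the mean speed in m/s.
- r.set_joints(angles): joint-space move.
- r.set_gripper(opening, squeeze=None): opening from 0.0 (shut) to 1.0 (fully open); squeeze is the grip in N (None keeps the last); returns when the fingers have stopped.
- r.sleep(seconds).
- r.inverse_kinematics(position, orientation): joint angles nearest the present ones, or None.
- optics.get_image(name): name is "side" or "top" or "wrist"; returns a dict with "pixels" (400x640x3 uint8, red, green, blue), "depth" (400x640 float32, m along the optical axis (not along the pixel's ray), 0 where there is no reading), "fx", "fy", "cx", "cy" (pixels), "camera_from_world" (4x4, takes a point from world to camera coordinates); the wrist camera has in their place "mount" (4x4, takes a point from camera to tool coordinates, whose origin is the TCP and whose axes are the flange's). Camera axes: x right, y down, z forward; pixel columns grow to the right and rows downward; lengths in m; the calibration is good to about 2 mm. A picture is of the moment at which its call begins: read the wrist's pose just before it.
A pose or a line that the arm cannot do raises r.PlanningError and nothing moves.
- r.hand_in(): hands the job in, once; it reports no verdict.
Readings, each from a call of its own:
- r.current_t(): time.
- r.current_q(): joint angles.
- r.current_qvel(): joint speeds.
- r.current_effort(): joint torques, N m.
- r.current_tool_pos(): TCP position.
- r.current_ee_rot(): TCP orientation.
- r.current_contact_force(): force on the tool from outside, world axes, zero at the start.
- r.current_torque(): the same for the moment, N m.
- r.current_opening(): opening from 0.0 (shut) to 1.0 (fully open).
Only numpy, scipy, OpenCV 4.12 (cv2) and the standard library are available. Lean on these libraries where they do the work, as an engineer would, in place of code of your own. Each camera call takes 0.05 s, during which the arm holds its last target.

## Working session

There is one attempt and no reset: what is moved stays moved. The work goes in short steps, each a Python script; the robot and the scene stay as the last script left them, time stands still between calls to the robot, and variables do not carry over. Pictures are saved under pics/ and viewed, and the job is handed in when it is done.

```bash
mkdir -p pics; cat > h.py <<'E'
from cell import r, optics
import numpy as np, cv2
def snap(n,f,crop=None):
    im=optics.get_image(n); p=im["pixels"][:,:,::-1].copy()
    cv2.imwrite("pics/"+f,p); return im
def world(im,u,v,d):
    c=np.array([(u-im["cx"])/im["fx"]*d,(v-im["cy"])/im["fy"]*d,d,1])
    return (np.linalg.inv(im["camera_from_world"])@c)[:3]
E
python3 - <<'E'
from h import *
import pickle
a={n:snap(n,n+"0.png") for n in("top","side")}
pickle.dump(a,open("a.pkl","wb"))
print(r.current_t(),r.finger_overhang,r.current_ee_rot())
for n in a: print(n,a[n]["fx"],a[n]["camera_from_world"].round(3).tolist())
E
```

```text
0.1 0.022 [ 9.86188486e-01  1.65626024e-01 -5.56434029e-05 -5.36473275e-04]
top 399.8617323728095 [[-0.026, -0.999, -0.019, 0.001], [-0.993, 0.028, -0.115, 0.529], [0.115, 0.016, -0.993, 1.084], [0.0, 0.0, 0.0, 1.0]]
side 427.81051675471093 [[0.997, -0.072, 0.008, -0.532], [-0.049, -0.756, -0.653, 0.066], [0.053, 0.65, -0.758, 1.347], [0.0, 0.0, 0.0, 1.0]]
```

View pics/top0.png

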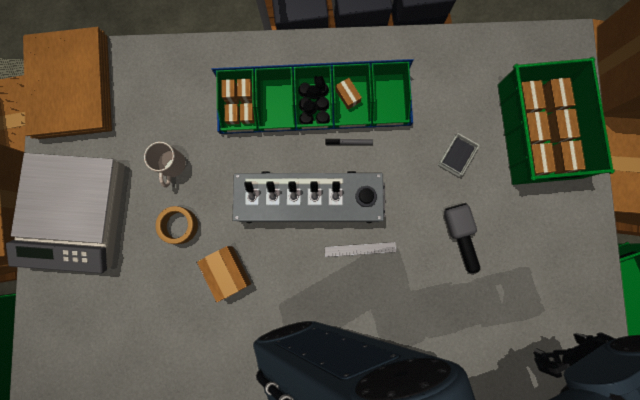

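View pics/side0.png

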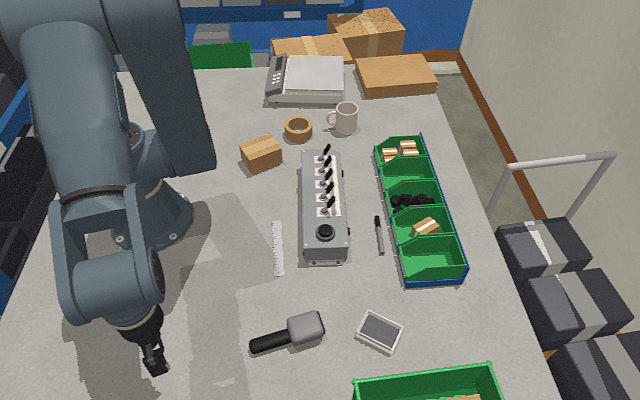

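The top view shows five bins at about u = 236, 274, 313, 350 and 391, v ≈ 97. Reading left to right they hold cartons, nothing, caps, a single carton, nothing. The levers are at u ≈ 251–336, v ≈ 190, and the button is at (366, 196). Next I'll zoom in on the levers and locate the box.

```bash
python3 - <<'E'
from h import *
import pickle
a=pickle.load(open("a.pkl","rb"))
t=a["top"]["pixels"][:,:,::-1]; s=a["side"]["pixels"][:,:,::-1]
A=cv2.resize(t[60:230,205:420],None,fx=3.6,fy=3.6,interpolation=cv2.INTER_CUBIC)[:600]
B=cv2.resize(s[130:280,290:360],None,fx=4,fy=4,interpolation=cv2.INTER_CUBIC)
cv2.imwrite("pics/tz.png",A);cv2.imwrite("pics/sz.png",B); print(A.shape,B.shape)
# box top by depth
im=a["top"]; D=im["depth"]; v,u=np.mgrid[0:400,0:640]
C=np.stack([(u-im["cx"])/im["fx"]*D,(v-im["cy"])/im["fy"]*D,D,np.ones_like(D)],-1)
W=(C@np.linalg.inv(im["camera_from_world"]).T)[...,:3]
m=(np.abs(W[...,2]-.075)<.012)&(D>0)&(u>220)&(u<400)&(v>165)&(v<230)
m=cv2.morphologyEx(m.astype(np.uint8),cv2.MORPH_CLOSE,np.ones((9,9)))
n,l,st,c=cv2.connectedComponentsWithStats(m); k=1+st[1:,4].argmax()
ct=cv2.findContours((l==k).astype(np.uint8),0,2)[0][0]
def onz(u,v,z):
    R=np.linalg.inv(im["camera_from_world"]); d=R[:3,:3]@np.array([(u-im["cx"])/im["fx"],(v-im["cy"])/im["fy"],1]); o=R[:3,3]
    return o+d*(z-o[2])/d[2]
P=np.array([onz(*p[0],.075)[:2] for p in ct]).astype(np.float32)
print(cv2.minAreaRect(P),cv2.boxPoints(cv2.minAreaRect(P)))
for p in [(366,196),(363,196)]: print(p,onz(*p,.085),W[p[1],p[0]])
g=W[176:222,240:385]; print(np.median(W[215,250:370,2]))
E
```

```text
(600, 774, 3) (600, 280, 3)
((0.5392022728919983, 0.010769471526145935), (0.40272340178489685, 0.12749779224395752), 88.41968536376953) [[ 0.46992445 -0.18875755]
 [ 0.5973737  -0.19227372]
 [ 0.6084801   0.2102965 ]
 [ 0.48103082  0.21381266]]
(366, 196) [ 0.5341109  -0.14504915  0.085     ] [ 0.53310376 -0.14419143  0.09294338]
(363, 196) [ 0.53433888 -0.13712339  0.085     ] [ 0.53268669 -0.13581666  0.09800871]
0.07476597066770496
```

View pics/tz.png

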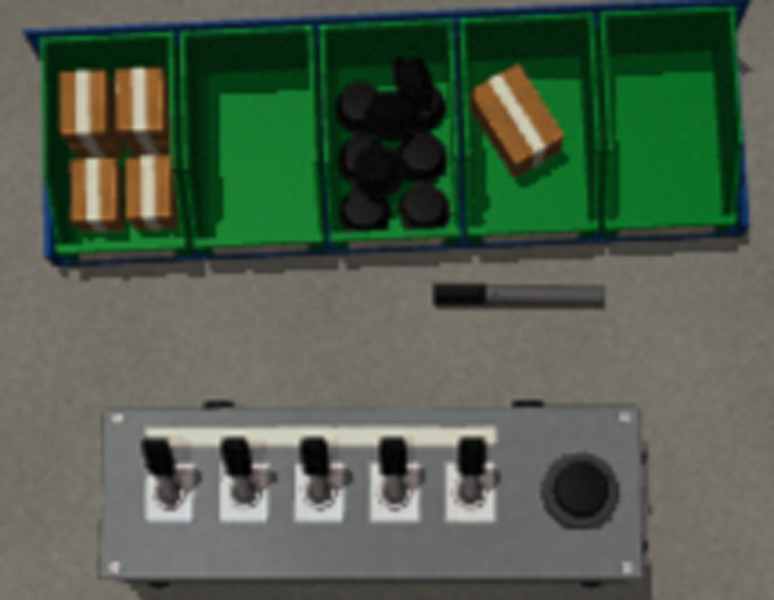

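View pics/sz.png

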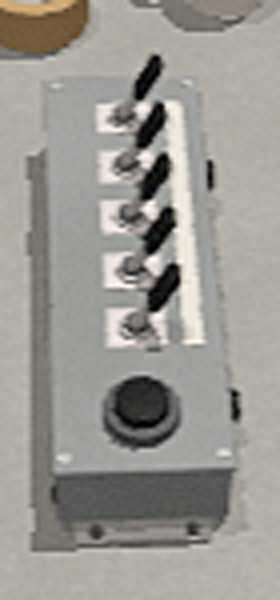

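The zoomed views show all five levers leaning towards the bins (tips above their roots in the top view, to the right of them in the side view). Bins 2 and 5 are empty, so levers 1, 3 and 4 must come towards the robot. The box centre is about (0.539, 0.011) with yaw about −1.6°, and the button's measured position agrees with that. I'll start with lever 4.

```bash
cat >> h.py <<'E'
from scipy.spatial.transform import Rotation as Ro
YAW=np.radians(-1.58); C0=np.array([.539,.0108])
Q=(Ro.from_euler('z',YAW)*Ro.from_euler('x',np.pi)).as_quat()
def bx(x,y,z):
    c,s=np.cos(YAW),np.sin(YAW); return np.array([C0[0]+c*x-s*y,C0[1]+s*x+c*y,z])
Y=[.150,.094,.038,-.018,-.074]
def lever(i):
    y=Y[i-1]
    r.move_linear(bx(.064,y,.21)); r.move_linear(bx(.064,y,.137),vel=.08)
    print("down",r.current_contact_force())
    r.move_linear(bx(.002,y,.137),vel=.04); print("pulled",r.current_contact_force(),r.current_tool_pos())
    r.move_linear(bx(.012,y,.137),vel=.08)
    r.move_linear(bx(.012,y,.23))
E
python3 - <<'E'
from h import *
q=r.inverse_kinematics(bx(.064,Y[3],.21),Q); print(q)
r.set_gripper(0.0)
r.move_linear([.18,-.52,.33])
r.move_to(bx(.064,Y[3],.25),Q); print(r.current_t(),r.current_tool_pos())
snap("side","s1.png")
lever(4); snap("side","s2.png"); print(r.current_t())
p=cv2.imread("pics/s1.png")[60:280,200:460]; p2=cv2.imread("pics/s2.png")[60:280,200:460]
cv2.imwrite("pics/s12.png",cv2.resize(np.hstack([p,p2]),(800,338)))
E
```

```text
[-9.21164932e-02  4.90480682e-01  1.55324948e+00 -4.44089210e-16
  1.09786249e+00  1.50625604e+00]
3.9 [ 0.60250698 -0.00969793  0.25012561]
down [-0.00299911 -0.00047037  0.25631711]
pulled [-0.10204959  0.8356948  -1.05217507] [ 0.54063338 -0.007279    0.13697061]
8.2167
```

View pics/s12.png

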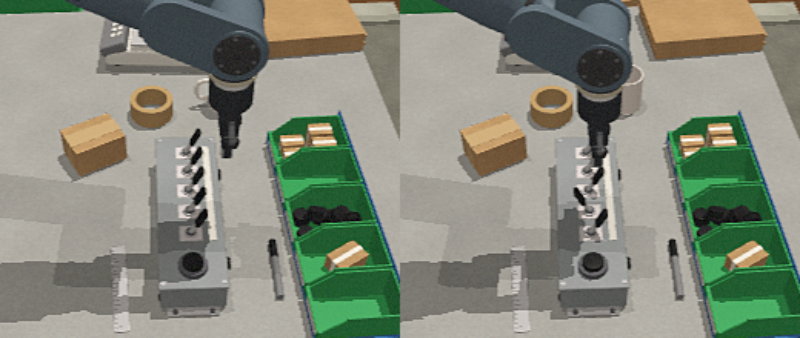

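In the right-hand picture lever 4's tip, at about (579, 196), now leans left towards the robot, while lever 5's tip at (602, 217) still leans towards the bins. Next are levers 3 and 1.

```bash
python3 - <<'E'
from h import *
for i in (3,1):
    r.move_linear(bx(.064,Y[i-1],.23)); lever(i)
r.move_linear(bx(0,-.155,.25),vel=.25)
snap("side","s3.png"); snap("top","t3.png"); print(r.current_t(),r.current_contact_force())
p=cv2.imread("pics/s3.png")[130:280,290:360]; p2=cv2.imread("pics/t3.png")[160:230,225:395]
p=cv2.resize(p,None,fx=4,fy=4,interpolation=2);p2=cv2.resize(p2,None,fx=3,fy=3,interpolation=2)
o=np.zeros((600,800,3),np.uint8);o[:,:280]=p;o[:210,285:795]=p2;cv2.imwrite("pics/z3.png",o)
E
```

```text
down [-0.42914784 -0.37330183 -0.64911495]
pulled [ 0.71718262  0.53521643 -0.05548966] [0.54216999 0.04869322 0.13696696]
down [ 0.09210304 -0.39215965  0.28695377]
pulled [ 0.84625869 -0.32713338 -0.11406744] [0.54526146 0.16068254 0.13698555]
19.4917 [0.28935571 0.55173073 0.26358808]
```

View pics/z3.png

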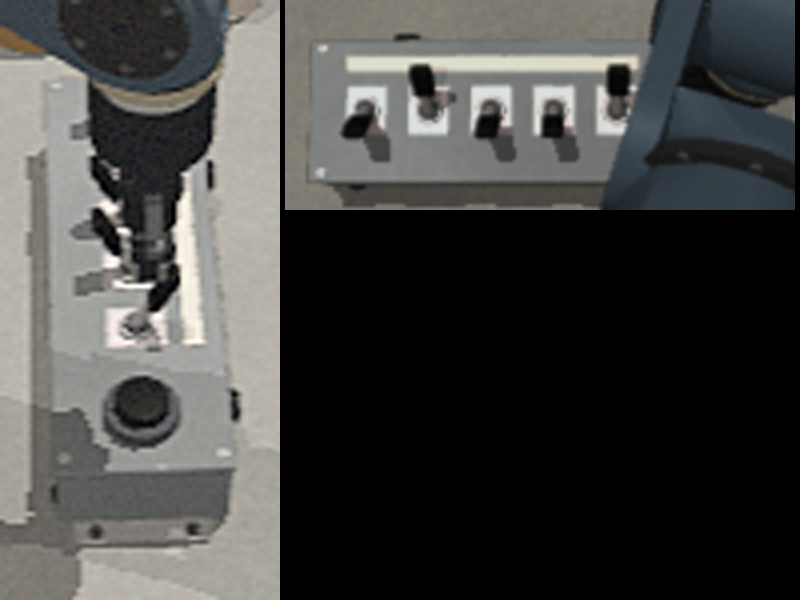

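The top view (right) shows levers 1, 3 and 4 leaning towards the robot, with tips at about (355,127), (488,127) and (552,127). Levers 2 and 5 lean towards the bins, with tips at (421,80) and (618,80). That matches the bins, so I can press send.

```bash
python3 - <<'E'
from h import *
z=.135
r.move_linear(bx(0,-.155,z))
while z>.098:
    z-=.0015; r.move_linear(bx(0,-.155,z),vel=.03); f=r.current_contact_force()[2]
    tz=r.current_tool_pos()[2]
    if abs(f)>1.5: print(round(z,4),round(tz,4),f.round(2))
    if abs(f)>15: break
r.sleep(.3); print(r.current_contact_force(),r.current_tool_pos())
snap("side","s4.png")
r.move_linear(bx(0,-.155,.25)); r.move_linear([.30,-.40,.30],vel=.25)
snap("side","s5.png"); snap("top","t5.png"); print(r.current_t(),r.current_contact_force())
p=cv2.imread("pics/s4.png")[130:280,290:360]; p3=cv2.imread("pics/s5.png")[130:280,290:360]; p2=cv2.imread("pics/t5.png")[110:230,130:400]
o=np.zeros((600,800,3),np.uint8);o[:420,:196]=cv2.resize(p,(196,420));o[:420,200:396]=cv2.resize(p3,(196,420));o[:178,399:799]=cv2.resize(p2,(400,178));cv2.imwrite("pics/z5.png",o[:430])
E
```

```text
0.117 0.1171 2.09
0.1155 0.1156 3.93
0.114 0.1141 4.8
0.1125 0.113 9.76
0.111 0.1127 25.08
[-6.1280113   2.18463014 23.57249408] [ 0.53501706 -0.1442281   0.11272115]
27.4833 [ 0.017691    0.16202871 -0.37368644]
```

View pics/z5.png

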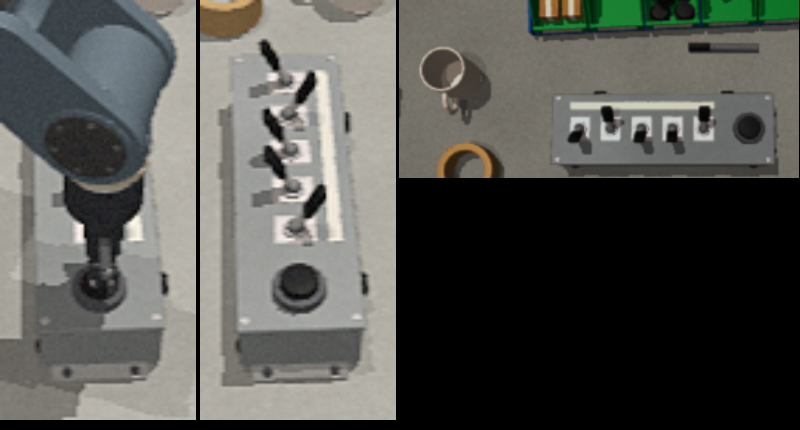

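View pics/t5.png

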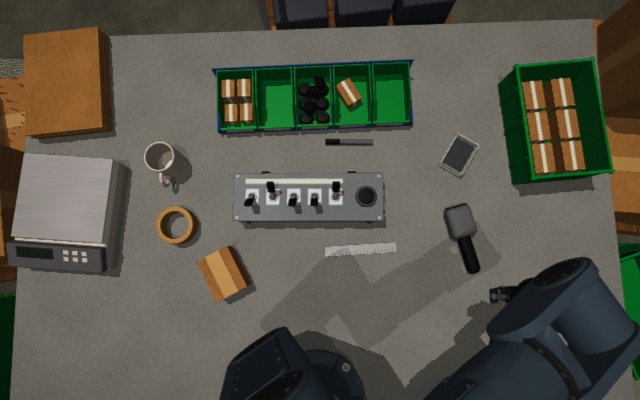

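The top view shows the levers (u = 251–336, v ≈ 195) standing off, on, off, off, on. The button at (366, 196) is clear, the bystanders are where they were, and the arm is away from everything. The force rose sharply to 25 N at the bottom of the press, so the button reached its stop.

```bash
python3 -c "
from cell import r
r.hand_in();print(r.current_t())"
```

```text
the job is handed in; nothing more can be done
the job is handed in; nothing more can be done
```

The job is done and handed in at about 27.5 s on the robot's clock, out of 58 s allowed.

- **Levers:** Bins 2 and 5 were empty, and bins 1, 3 and 4 held stock. All five levers started thrown towards the bins, so I pulled levers 1, 3 and 4 towards the robot. Pictures from above before and after the press showed off, on, off, off, on, which matches the bins.
- **Send button:** I pressed it only after checking the levers. The force was about 5 N through the travel, then rose to 25 N against the stop. That covered roughly 5–6 mm after first contact. It looked sprung back in the last side picture, but I judged that by eye and did not measure it.
- **Everything else:** In the last pictures the bystanders looked to be where they started, the arm was clear of everything, and the contact force was near zero.

None of my checks failed or disagreed. The hand-in gave no verdict.

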